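Stand a freshly lipped board on the drying rack

ROBOT

A 6-joint arm with a two-finger parallel gripper is mounted at the origin on a cart in front of the work surface, level with it; the furniture and walls round the work are solid. World frame = base frame: x ahead of the robot, y to its left, z up, the work surface at z = 0. Lengths are in m, angles in rad, forces in N, time in s.
With the tool pointing down it reaches from about 0.3 to 1 m from the base axis. Payload 5.1 kg.
Tool frame: the origin (TCP) lies on the centre line of the jaws, within the pads' length; the fingertips stand 17 mm ahead of it and the grasp point (between the pads) lies 2 mm behind it (nose_length is the distance from the TCP to the fingertips, in m); z points along the fingers, y is the line along which they close (so a half turn about z gives the same grasp; the last joint's range is limited). The gripper opens to 95 mm and grips with 3 to 60 N. Pads are 20 mm wide; open, the fingers measure 119 mm over their backs; the gripper's body (75 mm by 180 mm) begins 59 mm behind the grasp point.
Start: joints at [-1.312, 0.124, 1.65, -0, 1.367, -0.083], TCP at [0.218, -0.612, 0.232] pointing down, gripper open.
Joint ranges: [-2.61, 2.61], [-1.02, 2.33], [0.03, 2.71], [-1.35, 4.49], [0.32, 2.68], [-2.91, 2.91]. Speed limits (rad/s): [2.57, 2.57, 3.14, 3.14, 3.14, 3.14].

INTERFACE

Orientations are given as [roll, pitch, yaw] about the fixed x, y, z axes, in that order (R = Rz(yaw) Ry(pitch) Rx(roll)).
In Python, from rig import * gives the robot as it stands.
- The arm moves only by the tool play_rows, never from a script. Its argument "commands" is a list of rows, each a list of 3 entries, a list of its own where there are three numbers: the turn, a rotation vector about the tool's x, y, z in degrees, then the shift along the tool's x, y, z in cm, then the opening, from 0 (shut) to 1 (fully open). In form: [[[ax, ay, az], [tx, ty, tz], hand], ...]. A call has exactly 5 rows; each row is the pose to reach, as a shift and turn from the pose commanded when the call began, along the tool's axes at that moment; what a row does not reach only later rows make up. A row lasts 1/12 s, in which the tool goes at most 41.7 mm and 7.16 degrees, less where a joint would pass 70% of its speed; a pose out of reach is approached as far as the arm can. A call with a gripper value outside its range is refused whole. The fingers move at their own pace and stop on an object; the grip force is fixed at half the most. Time passes only in rows, so rows that repeat a pose let the fingers close, or fill a call up. It gives the time, the measured TCP pose, the force, the opening and the grip force at its end, in the units of the state.
- get_obs(): the state, without advancing time (a new reading comes with each control period).
- camera(name): name is "scene" or "side" or "wrist"; returns the picture (480x640x3 uint8, red, green, blue); there is no depth.
- calibration(name): a dict with "fx", "fy", "cx", "cy" (pixels), "rvec" (rotation vector, rad) and "tvec" (3), from world to camera coordinates, as OpenCV has them. Camera axes: x right, y down, z forward; pixel columns grow to the right and rows downward; lengths in m; the calibration is good to about 2 mm. A picture is of the moment at which its call begins: read the wrist's pose just before it. calibration takes no time and is no camera call; for the wrist camera it gives the pose at the moment of the call.
- finish_job(): hands the job in; it is judged then, once.
Trained networks look in the newest picture that a camera, given by its name, has taken for a name from the list of things; names that differ only in an ending like _2 or _b are one class to them, and where a whole thing is asked for, a point or a joint stands for the part that bears it (a point fixed in the world has none). Each returns a list of dicts, best first, with "p" (0 to 1); they miss things now and then, are a little off and sometimes report something else, mostly with a low value. They report only what shows in the picture. A call takes as long as a camera call.
- outline_of(camera, thing): "mask" (480x640 bool, what is visible of it) and "box" ([left, top, width, height] in pixels, round what is visible of it).
The state is a dict: "time": time; "joint_pos": joint angles; "qvel": joint speeds; "effort": joint torques, N m; "tool_pos": TCP position; "ee_rot": TCP orientation; "force": force on the tool from outside, world axes, zero at the start; "torque": the same for the moment, N m; "grip_width": finger opening in m; "grasp_force": force on a finger pad.
Only numpy, scipy, OpenCV 4.12 (cv2) and the standard library are available. Lean on these libraries where they do the work, as an engineer would, in place of code of your own. Each camera call takes 0.05 s, during which the arm holds its last target. There are 200 camera calls.

TASK

Push the folded back of the wooden drying rack rearward until it rests on its stay, then take the larger board, the one with the dark hardwood strip glued to one edge, out of the holder and lean it gently on the rack: lower edge on the rubber ledge, lying flat against the tilted back. Finally push it along the ledge until the glued strip bears against the end stop, and leave it standing there; leave the small board and the other things as they are.

Things in the scene. Friction and masses are not known exactly. Their poses are not given: they have to be found in the camera images.
- rack: light-wood drying rack fixed to the bench, 230 wide, 145 deep, 120 mm high; origin at bench height under ledge_corner; x to its rear, y along the ledge to the end stop, z up. Ledge 230 x 30 mm, rubber top sloping 18 deg (0.314 rad) down to the rear, square to the back on its stay, front lip 5 mm high. End stop: wood block at the +y end, 60 mm above the ledge, as deep as it
- ledge_corner (a point): corner line of the ledge's top face and the front face of the back (on its stay), mid-width, 50 mm above the bench; rack axes. A board standing on the ledge flat against the back rises from here tilted 18 degrees from upright towards the rack's +x. The rubber grips: a foot set down short of the corner stays there
- stop_face (a point): point on the inner face of the end stop, rack axes; the face is flat and square to the rack's y axis, 100 mm in +y from ledge_corner
- back (a joint): fold of the rack's hinged back (rad): 0 folded 50 deg forward over the ledge, 0.873 upright, 1.187 leaning 18 deg rearward on its stay (a steel rod), which stops it. Stiff hinge: stays where it is left; 2 to 3 N at the cross bar moves it. Hinge line along the rack's y, 7 mm behind and 2 mm above ledge_corner
- back_bar (a point): middle of the hinged back's round cross bar: 12 mm diameter, along y, 100 mm free between the two uprights (22 mm wide, centred 62 mm either side, ending 12 mm above it), 74 mm from the hinge line. Its z points up along the uprights, x to the back's rear; the back's front face is 6 mm in front (-x) of it
- panel_mid (a point): centre of the larger board: plywood 10 mm thick (x), 180 mm long (y), 140 mm high (z), 0.18 kg, standing on edge in one of the two slots of the holder; z is up, and a strip of dark hardwood 8 mm wide is glued to its +y edge
- panel_strip (a point): middle of the outer face of the dark strip, on the larger board's +y edge, half-way up, 90 mm from panel_mid
- holder: flat wooden base 116 x 134 x 14 mm, fixed to the bench, with two slots along its y, 32 mm either side of its middle in x; each slot is two pairs of 12 mm dowels, 13 mm apart, rising 48 mm above the base top. The boards stand on the base top, 64 mm apart; origin under its centre
- small_panel: smaller plywood board without a strip, 10 x 130 x 110 mm, in the other slot; leave alone. Origin in the middle of its lower edge
- tape_measure: yellow tape measure, 38 x 82 x 59 mm, bystander; origin under its centre
- pencil: red carpenter's pencil, 187 mm, bystander; origin under its centre
- glue_bottle: white bottle with a red cap, 54 mm across, 130 mm high, bystander; origin under its centre
- screw_tin: open tin, 64 mm across, 50 mm high, bystander; origin under its centre
- coupling: black pipe coupling, 54 mm across, 60 mm high, bystander; origin under its centre
- tape_roll: roll of masking tape lying flat, 72 mm across, 26 mm high, bystander; origin under its centre

How it is judged:
On the way, in this order (a step that is already met when the one before it is completed fails the run):
1. the rack's back is pushed rearward onto its stay (value of joint back above 1.14 rad), for 0.2 s.
2. the larger board stands on the ledge, leaning against the back (value of joint back above 1.14 rad and angle between the x axis of panel_mid and the x axis of back_bar, either way round below 0.2 rad and x of panel_mid in the frame of back_bar above -0.022 m and z of panel_mid in the frame of back_bar below -0.002 m and contact force between panel and rack above 0.3 N), for 0.2 s.
At the end, for the whole second after the job is handed in: Back on its stay (above 1.14 rad). Larger board right way up, lower edge on the ledge (within 4 mm), flat against the back (0.07 rad, 5 mm), square to the ledge (0.05 rad), strip within 3 mm of the end stop; released, at rest. Small board in its slot, other things where they were (30 mm) (value of joint back above 1.14 rad and angle between the x axis of panel_mid and the x axis of back_bar, either way round below 0.07 rad and angle between the y axis of panel_mid and the y axis of rack, either way round below 0.05 rad and x of panel_mid in the frame of back_bar between -0.016 and -0.007 m and z of panel_mid in the frame of back_bar between -0.013 and -0.004 m and y of panel_strip in the frame of stop_face between -0.003 and 0.003 m and angle between panel_mid's own z axis and vertical below 0.5 rad and contact force between panel and the fingers below 0.1 N and linear speed of panel below 0.02 m/s); the robot touches nothing.
It fails at once if the small board is pulled up or knocked (moved more than 30 mm) (distance of small_panel from where it was at the start of the episode above 0.03 m).
It fails at once if the board falls over (angle between panel_mid's own z axis and vertical above 1 rad).
It fails at once if another thing on the bench is moved more than 30 mm (distance of any of tape_measure, pencil, glue_bottle, screw_tin, coupling, tape_roll from where it was at the start of the episode above 0.03 m).
It fails at once if the board is dropped (unheld and moving faster than 0.45 m/s, a fall of 10 mm or more) (contact force between panel and the fingers below 0.1 N and linear speed of panel above 0.45 m/s).
It also fails if it takes over 61 s, if anything falls off the work surface, if the arm or the gripper's body presses on something with over 40 N, if the wrist force passes 120 N, or if a joint passes its speed limit or range.

## Working session

There is one attempt and no reset: what is moved stays moved. The work goes in short steps, Python scripts to look and compute and a tool call to move; the robot and the scene stay as the last step left them, time stands still between calls to the robot, and variables do not carry over. Pictures are saved under pics/ and viewed, at most 10 in all, crops included, and the job is handed in when it is done.

Besides the shell and the picture viewer there is one more tool, called after "Call:" as a command line: name --argument value ..., lists and objects as JSON in quotes. play_rows: Moves the arm, as the interface text tells. Its arguments: {"type":"object","properties":{"commands":{"type":"array","items":{"type":"array"}}},"required":["commands"]}

```bash
mkdir -p pics; ls
python3 - <<'E'
from rig import *
import cv2, numpy as np
o=get_obs(); print({k:np.round(v,3) for k,v in o.items()})
for n in ["scene","side"]:
    im=camera(n); cv2.imwrite(f"pics/{n}0.png",im[:,:,::-1])
    c=calibration(n); R=cv2.Rodrigues(np.array(c["rvec"]))[0]; print(n,c["fx"],c["cx"],c["cy"],"cam pos",-R.T@np.array(c["tvec"]),"fwd",R[2])
    for t in ["rack","panel_mid","back_bar","holder","small_panel","panel_strip"]:
        print(n,t,[(d["p"],d["box"]) for d in outline_of(n,t)[:2]])
E
```

```text
pics
{'time': np.float64(0.0), 'joint_pos': array([-1.312,  0.125,  1.652,  0.   ,  1.368, -0.083]), 'qvel': array([-0.001,  0.001, -0.001,  0.001,  0.001,  0.001]), 'effort': array([ 2.0000e-03, -4.1761e+01, -3.5992e+01,  7.8000e-02,  4.9000e-02,
       -0.0000e+00]), 'tool_pos': array([ 0.218, -0.612,  0.23 ]), 'ee_rot': array([-3.139, -0.   ,  0.342]), 'force': array([-0.534, -0.251,  0.149]), 'torque': array([-0.015, -0.011, -0.015]), 'grasp_force': np.float64(0.0), 'grip_width': np.float64(0.095)}
scene 515.7317359418963 320.64258268912556 249.5766950152015 cam pos [-0.71543651 -0.00219971  0.79938532] fwd [ 0.86643294 -0.063814   -0.49519868]
scene rack [(0.71, [382.9, 238.6, 67.2, 51.8]), (0.65, [308.0, 248.7, 31.3, 41.5])]
scene panel_mid [(0.69, [380.4, 239.5, 71.2, 51.9])]
scene back_bar [(0.46, [305.7, 257.6, 19.1, 18.3])]
scene holder [(0.89, [394.7, 286.5, 55.2, 25.8])]
scene small_panel [(0.86, [396.1, 262.3, 52.2, 39.6])]
scene panel_strip [(0.87, [380.7, 239.1, 71.7, 52.9])]
side 579.0031955862455 321.3421106914532 241.3800450923648 cam pos [-0.41052796 -0.7659393   1.45837588] fwd [ 0.52549257  0.38337458 -0.75952715]
side rack []
side panel_mid [(0.54, [400.2, 300.8, 3.9, 14.0])]
side back_bar []
side holder [(0.83, [344.1, 320.0, 43.6, 36.6])]
side small_panel [(0.83, [341.3, 312.7, 38.0, 33.4])]
side panel_strip [(0.49, [401.6, 304.0, 4.9, 11.1])]
```

Run:
```python
import cv2, numpy as np
a=cv2.imread("pics/scene0.png")[200:340,250:490]; b=cv2.imread("pics/side0.png")[130:400,150:470]
a=cv2.resize(a,(800,467),interpolation=cv2.INTER_CUBIC); cv2.imwrite("pics/a.png",a)
cv2.imwrite("pics/b.png",cv2.resize(b,(711,600),interpolation=cv2.INTER_CUBIC))
```

```text
(no output)
```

View pics/a.png

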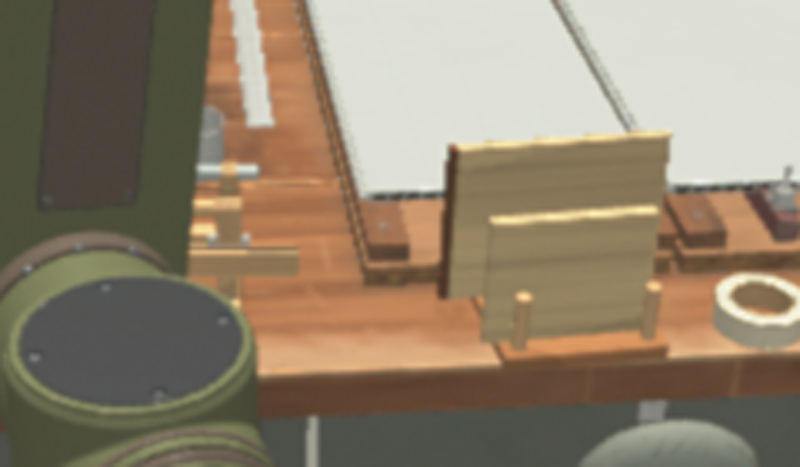

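View pics/b.png

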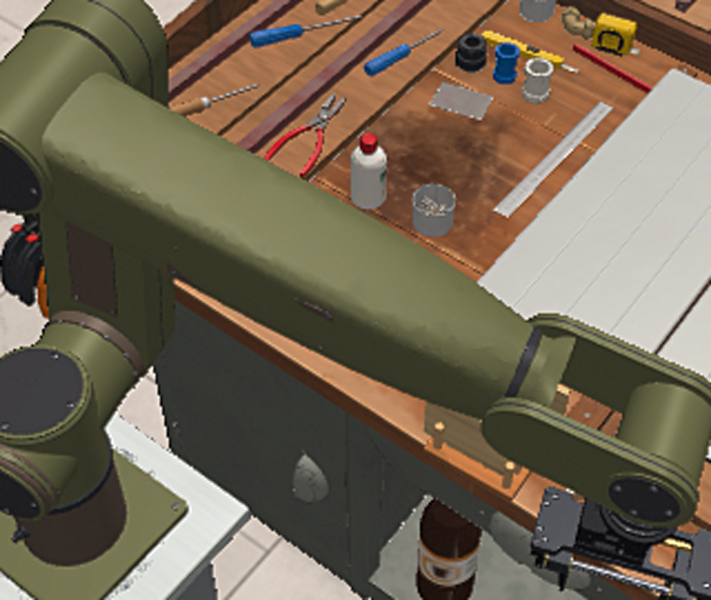

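The scene view shows the large board behind the small one in the holder (about px 383–450, 240–290), with the dark strip on the left edge. The rack is mostly hidden behind the arm, around (319, 270). The side view shows the small board partly, and the rack is hidden there too. Next I'll compute rough positions.

```bash
cat > h.py <<'E'
from rig import *
import cv2, numpy as np
from scipy.spatial.transform import Rotation as Ro
from scipy.optimize import least_squares
def cal(n):
    c=calibration(n); R=cv2.Rodrigues(np.array(c["rvec"],float))[0]; t=np.array(c["tvec"],float).ravel()
    K=np.array([[c["fx"],0,c["cx"]],[0,c["fy"],c["cy"]],[0,0,1]]); return K,R,t
def unp(n,uv,z,C=None):
    K,R,t=C or cal(n); d=R.T@np.linalg.solve(K,[*uv,1]); o=-R.T@t; return o+d*(z-o[2])/d[2]
def proj(P,C):
    K,R,t=C; q=(K@(R@np.atleast_2d(P).T+t[:,None])).T; return q[:,:2]/q[:,2:]
def snap(n,f=None,crop=None,s=1):
    im=camera(n)
    if f:
        a=im[:,:,::-1]
        if crop: a=a[crop[1]:crop[3],crop[0]:crop[2]]
        if s!=1: a=cv2.resize(a,None,fx=s,fy=s,interpolation=cv2.INTER_CUBIC)
        cv2.imwrite("pics/"+f,a)
    return im
def tool(): # commanded-ish pose
    o=get_obs(); return np.array(o["tool_pos"]),Ro.from_euler("xyz",o["ee_rot"])
def rel(p,R): # shift cm and rotvec deg from the current pose
    p0,R0=tool(); return np.round(R0.inv().apply(np.array(p)-p0)*100,2), np.round((R0.inv()*R).as_rotvec(degrees=True),2)
E
python3 - <<'E'
from h import *
f=lambda x,y:(250+x*.3,200+y*.3)
for nm,uv,z in [("holder L",f(500,362),0),("holder R",f(665,357),0),("dowL",f(523,295),.062),("dowR",f(653,285),.062),("small TL",f(490,217),.124),("small TR",f(657,208),.124),
 ("big TL",f(450,147),.154),("big TR",f(668,135),.154),("rack",f(295,260),.05),("rack up",f(250,172),.1)]:
    print(nm,np.round(unp("scene",uv,z),3))
C=cal("wrist"); p,R=tool(); print("wristcam in tool",R.inv().apply(-C[1].T@C[2]-p),"fwd",R.inv().apply(C[1][2]),"x",R.inv().apply(C[1][0]),C[0][0,0])
print(R.as_matrix())
E
```

```text
holder L [ 0.358 -0.289  0.   ]
holder R [ 0.355 -0.419  0.   ]
dowL [ 0.359 -0.302  0.062]
dowR [ 0.365 -0.405  0.062]
small TL [ 0.374 -0.275  0.124]
small TR [ 0.377 -0.404  0.124]
big TL [ 0.43  -0.253  0.154]
big TR [ 0.437 -0.426  0.154]
rack [ 0.439 -0.135  0.05 ]
rack up [ 0.496 -0.103  0.1  ]
wristcam in tool [ 0.07812258 -0.00042059 -0.15335999] fwd [-2.72857226e-01 -5.15646448e-04  9.62054400e-01] x [1.60584007e-04 9.99999818e-01 5.81529341e-04] 345.2377840877642
[[ 9.42171135e-01  3.35132139e-01  3.71825300e-05]
 [ 3.35132141e-01 -9.42171133e-01 -6.17918523e-05]
 [ 1.43238708e-05  7.06795605e-05 -9.99999997e-01]]
```

Call:
play_rows --commands '[[[0,0,-7],[2.5,-2.3,-2],0.5],[[0,0,-14],[5,-4.6,-4],0.4],[[0,0,-21],[7.5,-6.9,-6],0.4],[[0,0,-28],[10,-9.2,-8],0.4],[[0,0,-35],[12.5,-11.5,-10],0.4]]'

```text
time: 1.12
tool_pos: [0.2975, -0.4607, 0.3326]
ee_rot: [3.141, -0.0, 0.958]
force: [0.6, 0.0, -0.4]
grip_width: 0.0672
grasp_force: 0.0
```

Call:
play_rows --commands '[[[0,0,-7],[3.8,-0.84,-1],0.4],[[0,0,-14],[7.6,-1.7,-2],0.4],[[0,0,-21],[11.4,-2.5,-3],0.4],[[0,0,-28],[15.2,-3.3,-4],0.4],[[0,0,-35.2],[19,-4.2,-5],0.4]]'

```text
time: 1.53
tool_pos: [0.3732, -0.2812, 0.3824]
ee_rot: [3.141, 0.001, 1.572]
force: [0.7, 0.0, 0.6]
grip_width: 0.039
grasp_force: 0.0
```

Call:
play_rows --commands '[[[0,0,0],[4,1.5,0],0.2],[[0,0,0],[8,3,0],0.0],[[0,0,0],[12,4.5,0],0.0],[[0,0,0],[16,6,0],0.0],[[0,0,0],[20,8,0],0]]'

```text
time: 1.95
tool_pos: [0.4506, -0.0877, 0.3823]
ee_rot: [3.14, 0.001, 1.566]
force: [1.2, -0.2, 0.4]
grip_width: 0.0102
grasp_force: 0.0
```

Run:
```python
from h import *
print(tool()[0],get_obs()["ee_rot"])
C=cal("wrist"); snap("wrist","w1.png"); np.savez("w1.npz",K=C[0],R=C[1],t=C[2])
for t in ["rack","panel_mid","back_bar","panel_strip","holder"]:
    print(t,[(d["p"],d["box"]) for d in outline_of("wrist",t)[:2]])
```

```text
[ 0.45056644 -0.08770002  0.38233809] [3.14000979e+00 5.83648055e-04 1.56622885e+00]
rack [(0.92, [295.5, 43.5, 112.4, 189.7])]
panel_mid [(0.72, [308.1, 297.1, 13.4, 100.1])]
back_bar [(0.65, [296.9, 80.4, 55.4, 129.5])]
panel_strip [(0.98, [306.7, 301.3, 16.8, 95.3])]
holder [(0.95, [304.1, 306.0, 29.6, 89.5]), (0.35, [323.3, 1.1, 14.1, 11.7])]
```

View pics/w1.png

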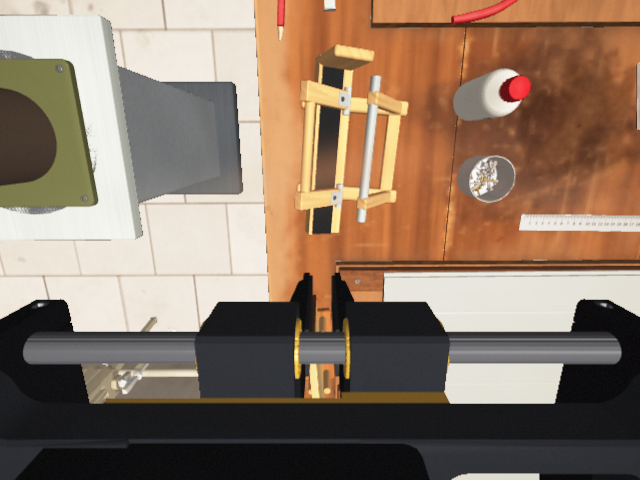

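The wrist view shows the rack at (300–408, 45–235). The end stop is at the top, around (350, 52), the cross bar of the folded back is at left, around (308, 145), and the bottle and tin are to its right. I'll zoom in for corner pixels.

Run:
```python
import cv2
a=cv2.imread("pics/w1.png")[38:243,285:415]; a=cv2.resize(a,None,fx=2.92,fy=2.92,interpolation=cv2.INTER_CUBIC)
cv2.imwrite("pics/w1c.png",a); print(a.shape)
```

```text
(599, 380, 3)
```

View pics/w1c.png

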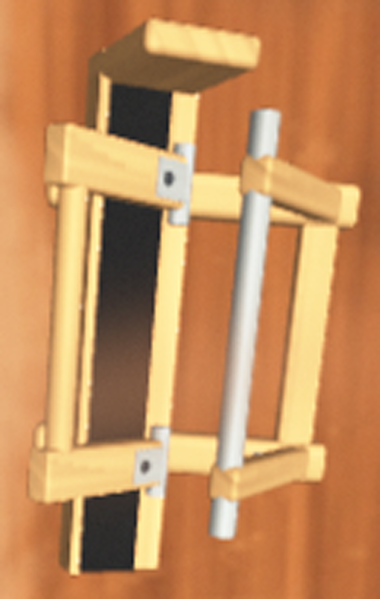

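Run:
```python
from h import *
d=np.load("w1.npz"); C=(d["K"],d["R"],d["t"])
px=lambda x,y:np.array([285+x/2.923,38+y/2.923])
L=[((0,-.115,.05),(135,570)),((0,.1,.05),(168,93)),((-.0497,.051,.0996),(71,187)),((-.0497,-.051,.0996),(59,450))]
P=np.array([l[0] for l in L]); U=np.array([px(*l[1]) for l in L])
T=lambda q:np.c_[(Ro.from_euler("z",q[2]).apply(P)+[q[0],q[1],0])]
r=least_squares(lambda q:(proj(T(q),C)-U).ravel(),[.48,0,0]); print(r.x,np.round(r.fun.reshape(-1,2),1))
np.save("rack.npy",r.x)
for z,(x,y) in [(.05,(135,570)),(.05,(168,93))]: print(unp(0,px(x,y),z,C))
```

```text
[ 0.47920905 -0.01964482 -0.06574828] [[ 4.1 -0.9]
 [ 4.9  0.1]
 [-4.2  2. ]
 [-4.  -1.5]]
[ 0.4656578  -0.13567703  0.05      ]
[0.4794764  0.08029912 0.05      ]
```

Call:
play_rows --commands '[[[0,0,1],[1.5,-1.3,4],0],[[0,0,2],[3,-2.6,8],0],[[0,0,3],[4.5,-3.9,12],0],[[0,0,3.7],[6,-5.2,15],0],[[0,0,3.7],[6.8,-5.8,18],0]]'

```text
time: 2.67
tool_pos: [0.3911, -0.0221, 0.1994]
ee_rot: [-3.141, -0.0, 1.498]
force: [-0.1, -0.7, -0.1]
grip_width: 0.0004
grasp_force: 0.0
```

Call:
play_rows --commands '[[[0,0,0],[0,0,3],0],[[0,0,0],[0,0,6],0],[[0,0,0],[0,0,8],0],[[0,0,0],[0,0,10],0],[[0,0,0],[0,0,10],0]]'

```text
time: 3.08
tool_pos: [0.3895, -0.0225, 0.0973]
ee_rot: [-3.133, -0.001, 1.498]
force: [-0.2, -0.1, -0.2]
grip_width: 0.0006
grasp_force: 0.0
```

Call:
play_rows --commands '[[[0,0,0],[0,1,0],0],[[0,0,0],[0,2,0],0],[[0,0,0],[0,3,0],0],[[0,0,0],[0,4,0],0],[[0,0,0],[0,5,0],0]]'

```text
time: 3.5
tool_pos: [0.4434, -0.0265, 0.105]
ee_rot: [-3.141, 0.0, 1.499]
force: [-3.1, 0.7, 4.1]
grip_width: 0.0006
grasp_force: 2.2
```

Call:
play_rows --commands '[[[0,0,0],[0,0.8,-0.2],0],[[0,0,0],[0,1.6,-0.4],0],[[0,0,0],[0,2.4,-0.6],0],[[0,0,0],[0,3.1,-0.6],0],[[0,0,0],[0,3.7,-0.6],0]]'

```text
time: 3.92
tool_pos: [0.4803, -0.0281, 0.1077]
ee_rot: [-3.141, 0.0, 1.501]
force: [-1.9, -0.5, -0.1]
grip_width: 0.0002
grasp_force: 0.9
```

Call:
play_rows --commands '[[[0,0,0],[0,0.1,0],0],[[0,0,0],[0,0.2,0],0],[[0,0,0],[0,0.3,0],0],[[0,0,0],[0,0.4,0],0],[[0,0,0],[0,0.5,0],0]]'

```text
time: 4.33
tool_pos: [0.4842, -0.0277, 0.1072]
ee_rot: [-3.141, -0.0, 1.502]
force: [-1.4, 0.1, -1.4]
grip_width: 0.0007
grasp_force: 0.8
```

Call:
play_rows --commands '[[[0,0,0],[0,0.2,0],0],[[0,0,0],[0,0.4,0],0],[[0,0,0],[0,0.6,0],0],[[0,0,0],[0,0.8,0],0],[[0,0,0],[0,1.0,0],0]]'

```text
time: 4.75
tool_pos: [0.4866, -0.0277, 0.107]
ee_rot: [-3.117, -0.0, 1.503]
force: [-41.0, 1.2, 27.2]
grip_width: 0.0006
grasp_force: 22.0
```

Call:
play_rows --commands '[[[0,0,0],[0,-2,0],0],[[0,0,0],[0,-4,-1],0],[[0,0,0],[0,-5,-4],0],[[0,0,0],[0,-5,-8],0],[[0,0,0],[0,-5,-12],0.2]]'

```text
time: 5.17
tool_pos: [0.4439, -0.0247, 0.2284]
ee_rot: [-3.141, -0.001, 1.502]
force: [1.3, 0.3, 0.1]
grip_width: 0.0034
grasp_force: 0.0
```

Call:
play_rows --commands '[[[0,0,0],[0,1,-3],0.4],[[0,0,0],[0,2,-6],0.4],[[0,0,0],[0,3,-8],0.4],[[0,0,0],[0,3,-8],0.4],[[0,0,0],[0,3,-8],0.4]]'

```text
time: 5.58
tool_pos: [0.4758, -0.0272, 0.3093]
ee_rot: [3.138, 0.0, 1.502]
force: [-0.5, -0.0, 0.0]
grip_width: 0.0346
grasp_force: 0.0
```

Run:
```python
from h import *
print(tool()[0],get_obs()["ee_rot"])
C=cal("wrist"); im=snap("wrist","w2.png"); np.savez("w2.npz",K=C[0],R=C[1],t=C[2])
print([(d["p"],d["box"]) for d in outline_of("wrist","rack")[:2]])
sc=snap("scene","s2f.png")
a=cv2.resize(im[30:330,240:460,::-1],None,fx=2,fy=2,interpolation=cv2.INTER_CUBIC)
cv2.imwrite("pics/w2c.png",a)
```

```text
[ 0.47582584 -0.02720522  0.30930295] [3.13772692e+00 3.50378881e-05 1.50204516e+00]
[(0.57, [273.2, 94.5, 124.2, 204.1])]
```

View pics/w2c.png

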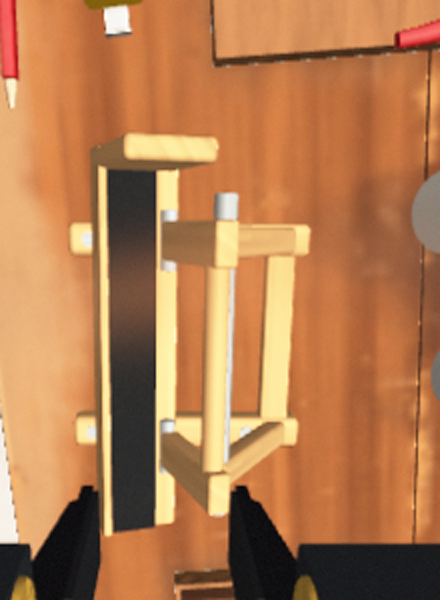

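The crop shows the back on its stay with the bar at about crop x 216. The rubber's rear edge runs from (157, 171) to (156, 525), and the end stop is at the top at row 171.

Run:
```python
from h import *
d=np.load("w2.npz"); C=(d["K"],d["R"],d["t"])
px=lambda x,y:np.array([240+x/2,30+y/2])
L=[((0,-.115,.05),(156,525)),((0,.1,.05),(157,171)),((.0299,.051,.1224),(218,267)),((.0299,-.051,.1224),(214,470))]
P=np.array([l[0] for l in L]); U=np.array([px(*l[1]) for l in L])
T=lambda q:Ro.from_euler("z",q[2]).apply(P)+[q[0],q[1],0]
r=least_squares(lambda q:(proj(T(q),C)-U).ravel(),[.48,0,0]); print(r.x,np.round(r.fun.reshape(-1,2),1))
np.save("rack.npy",r.x)
print([np.round(unp(0,u,p[2],C),4) for u,p in zip(U,P)])
# big board from the scene picture
snap("scene"); o=outline_of("scene","panel_mid"); print([(d["p"],d["box"]) for d in o])
```

```text
[ 0.47422359 -0.01962695 -0.07240832] [[ 0.3 -0.6]
 [ 0.   0.4]
 [ 0.1  0.8]
 [-0.4 -0.9]]
[array([ 0.4655, -0.1352,  0.05  ]), array([0.4815, 0.0805, 0.05  ]), array([0.5077, 0.0298, 0.1224]), array([ 0.5007, -0.0736,  0.1224])]
[(0.65, [382.3, 237.4, 68.3, 56.5]), (0.64, [462.8, 282.9, 32.8, 21.3])]
```

Call:
play_rows --commands '[[[0,0,-1],[-3.5,-0.4,-1],0.4],[[0,0,-2],[-7,-0.8,-2],0.4],[[0,0,-3],[-10.5,-1.2,-3],0.4],[[0,0,-4],[-14,-1.6,-3],0.4],[[0,0,-5],[-17.5,-2,-3],0.4]]'

```text
time: 6.25
tool_pos: [0.442, -0.2018, 0.3376]
ee_rot: [3.141, 0.0, 1.59]
force: [0.6, -0.4, -0.7]
grip_width: 0.038
grasp_force: 0.0
```

Call:
play_rows --commands '[[[0,0,0],[-3,-0.2,0],0.4],[[0,0,0],[-6,-0.4,0],0.4],[[0,0,0],[-9,-0.7,0],0.4],[[0,0,0],[-9,-0.7,0],0.4],[[0,0,0],[-9,-0.7,0],0.4]]'

```text
time: 6.67
tool_pos: [0.4366, -0.2912, 0.3361]
ee_rot: [-3.14, -0.002, 1.586]
force: [-0.8, 0.4, -1.0]
grip_width: 0.0378
grasp_force: 0.0
```

Run:
```python
from h import *
print(tool()[0],get_obs()["ee_rot"])
C=cal("wrist"); im=snap("wrist"); np.savez("w3.npz",K=C[0],R=C[1],t=C[2])
for t in ["panel_strip","small_panel","holder"]: print(t,[(d["p"],d["box"]) for d in outline_of("wrist",t)[:2]])
a=cv2.resize(im[120:340,220:400,::-1],None,fx=2.7,fy=2.7,interpolation=cv2.INTER_CUBIC)
cv2.imwrite("pics/w3c.png",a)
```

```text
[ 0.43659795 -0.29122262  0.33612994] [-3.13966514e+00 -2.13732150e-03  1.58644532e+00]
panel_strip [(0.71, [315.5, 171.7, 20.5, 157.2])]
small_panel [(0.58, [258.9, 189.8, 28.1, 94.4])]
holder [(0.81, [278.2, 192.9, 65.3, 102.3])]
```

View pics/w3c.png

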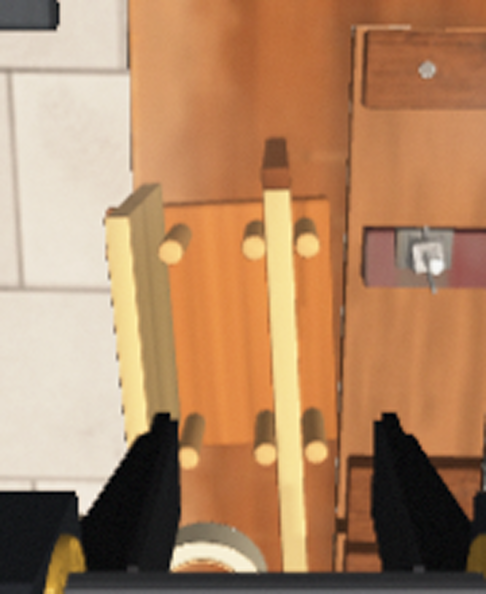

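The crop shows the board's top edge running from the strip at (276, 170) down to about (294, 570), with the fingers on either side. The small board is at left.

Run:
```python
from h import *
d=np.load("w3.npz"); C=(d["K"],d["R"],d["t"])
for u in [(276,170),(276.5,187),(294,570)]:
    print(np.round(unp(0,(220+u[0]/2.7,120+u[1]/2.7),.154,C),4))
```

```text
[ 0.437  -0.2499  0.154 ]
[ 0.4373 -0.2559  0.154 ]
[ 0.4469 -0.4099  0.154 ]
```

Call:
play_rows --commands '[[[0,0,-1],[-1.5,0.2,3],0.4],[[0,0,-2],[-3,0.4,6],0.4],[[0,0,-2.7],[-4.9,0.5,10],0.4],[[0,0,-2.7],[-4.9,0.5,13],0.4],[[0,0,-2.7],[-4.9,0.5,15],0.4]]'

```text
time: 7.28
tool_pos: [0.4422, -0.3377, 0.1834]
ee_rot: [-3.138, -0.004, 1.637]
force: [0.1, 0.7, -1.7]
grip_width: 0.0381
grasp_force: 0.0
```

Call:
play_rows --commands '[[[0,0,0],[0,0,1.5],0.4],[[0,0,0],[0,0,3],0.4],[[0,0,0],[0,0,4.5],0.4],[[0,0,0],[0,0,5.4],0.4],[[0,0,0],[0,0,5.4],0.4]]'

```text
time: 7.7
tool_pos: [0.4425, -0.3375, 0.1313]
ee_rot: [-3.139, -0.003, 1.638]
force: [-0.4, 0.6, 0.5]
grip_width: 0.0383
grasp_force: 0.0
```

Call:
play_rows --commands '[[[0,0,0],[0,0,0],0.25],[[0,0,0],[0,0,0],0.15],[[0,0,0],[0,0,0],0],[[0,0,0],[0,0,0],0],[[0,0,0],[0,0,0],0]]'

```text
time: 8.12
tool_pos: [0.4435, -0.3398, 0.1346]
ee_rot: [3.141, 0.001, 1.636]
force: [-4.6, -0.3, 2.0]
grip_width: 0.0102
grasp_force: 21.7
```

Call:
play_rows --commands '[[[0,0,0],[0,0,-1.5],0],[[0,0,0],[0,0,-4],0],[[0,0,0],[0,0,-7],0],[[0,0,0],[0,0,-11],0],[[0,0,0],[0,0,-14],0]]'

```text
time: 8.53
tool_pos: [0.4432, -0.3395, 0.276]
ee_rot: [3.141, 0.001, 1.636]
force: [0.8, -0.8, -1.2]
grip_width: 0.0098
grasp_force: 30.0
```

Call:
play_rows --commands '[[[0,0,0],[2,-0.5,-1],0],[[0,0,2],[5,-1,-2],0],[[0,0,4],[9,-1.5,-3],0],[[0,0,6],[13,-2,-4],0],[[0,0,7.8],[17,-2,-4],0]]'

```text
time: 8.95
tool_pos: [0.4117, -0.1702, 0.3159]
ee_rot: [3.138, 0.001, 1.496]
force: [1.6, -0.2, -0.7]
grip_width: 0.0098
grasp_force: 30.0
```

```bash
cat >> h.py <<'E'
def target(dy,dn,du,L=.118,a=np.radians(18)):
    # tool pose: board centre dy along the rack from ledge_corner (m), dn in front of the back, du above the ledge
    q=np.load("rack.npy"); Rz=Ro.from_euler("z",q[2])
    n=np.array([np.cos(a),0,-np.sin(a)]); u=np.array([np.sin(a),0,np.cos(a)])
    p=np.array([0,dy,.05])-(.005+dn)*n+(L+du)*u
    M=np.c_[[0,1,0],n,-u]
    return Rz.apply(p)+[q[0],q[1],0],Rz*Ro.from_matrix(M)
E
python3 - <<'E'
from h import *
o=get_obs(); print(o["grip_width"],o["grasp_force"],tool()[0],o["ee_rot"])
for a in [(0,.03,.06),(0,.008,.02),(0,0,0)]:
    t=target(*a); print(a,np.round(t[0],4),t[1].as_euler("xyz"),rel(*t))
snap("wrist")
E
```

```text
0.009812938454096072 29.996043741703033 [ 0.41168764 -0.17022046  0.31590043] [3.13846922e+00 1.40182976e-03 1.49640374e+00]
(0, 0.03, 0.06) [ 0.4959 -0.0212  0.2301] [-2.82743339  0.          1.49838801] (array([15.5 ,  7.26,  8.58]), array([18.18,  0.06, -0.13]))
(0, 0.008, 0.02) [ 0.5044 -0.0218  0.1853] [-2.82743339  0.          1.49838801] (array([15.51,  8.1 , 13.07]), array([18.18,  0.06, -0.13]))
(0, 0, 0) [ 0.5058 -0.0219  0.1638] [-2.82743339  0.          1.49838801] (array([15.51,  8.24, 15.22]), array([18.18,  0.06, -0.13]))
```

Call:
play_rows --commands '[[[3,0,0],[3.5,1,0],0],[[7,0,0],[7,2.5,1],0],[[11,0,0],[10.5,4,3],0],[[15,0,0],[13.5,5.6,5.8],0],[[18.1,0,-0.1],[15.5,7.2,8.5],0]]'

```text
time: 9.42
tool_pos: [0.4964, -0.0193, 0.2291]
ee_rot: [-2.827, -0.0, 1.504]
force: [0.7, -0.5, -2.7]
grip_width: 0.0096
grasp_force: 30.0
```

Run:
```python
from h import *
for a in [(0,.03,.06),(0,.008,.015),(0,0,.005),(0,0,0)]:
    print(a,rel(*target(*a)))
```

```text
(0, 0.03, 0.06) (array([-0.19, -0.07, -0.08]), array([-0.03,  0.09,  0.28]))
(0, 0.008, 0.015) (array([-0.2 ,  2.13,  4.42]), array([-0.03,  0.09,  0.28]))
(0, 0, 0.005) (array([-0.2 ,  2.93,  5.42]), array([-0.03,  0.09,  0.28]))
(0, 0, 0) (array([-0.2 ,  2.93,  5.92]), array([-0.03,  0.09,  0.28]))
```

Call:
play_rows --commands '[[[0,0,0],[0,0.6,1],0],[[0,0,0],[0,1.2,2],0],[[0,0,0],[0,1.7,3],0],[[0,0,0],[0,2.1,4],0],[[0,0,0],[0,2.2,4.2],0]]'

```text
time: 9.83
tool_pos: [0.5019, -0.023, 0.1811]
ee_rot: [-2.825, -0.0, 1.5]
force: [-0.0, -0.7, -3.4]
grip_width: 0.0094
grasp_force: 30.0
```

Call:
play_rows --commands '[[[0,0,0],[0,0.2,0.2],0],[[0,0,0],[0,0.4,0.4],0],[[0,0,0],[0,0.6,0.4],0],[[0,0,0],[0,0.7,0.4],0],[[0,0,0],[0,0.7,0.4],0]]'

```text
time: 10.25
tool_pos: [0.5082, -0.0229, 0.1768]
ee_rot: [-2.826, 0.0, 1.501]
force: [-2.0, 0.3, -0.7]
grip_width: 0.0103
grasp_force: 30.0
```

Run:
```python
from h import *
o=get_obs();p,R=tool(); print(R.inv().apply(o["force"]),o["torque"],rel(*target(0,0,0)))
snap("scene"); snap("side")
im=snap("side","d1.png",(360,230,560,380),4)
```

```text
[ 0.13860266 -1.74312119  1.29237871] [-0.36089316  0.19784878 -0.11681997] (array([0.08, 0.18, 1.32]), array([-0.11,  0.08,  0.15]))
```

Call:
play_rows --commands '[[[0,0,0],[0,0.1,0],0],[[0,0,0],[0,0.2,0],0],[[0,0,0],[0,0.3,0],0],[[0,0,0],[0,0.3,0],0],[[0,0,0],[0,0.3,0],0]]'

```text
time: 10.82
tool_pos: [0.5088, -0.0227, 0.1762]
ee_rot: [-2.818, 0.0, 1.502]
force: [-10.1, -0.8, 8.5]
grip_width: 0.0098
grasp_force: 30.0
```

Call:
play_rows --commands '[[[0,0,0],[0,-0.15,0.2],0],[[0,0,0],[0,-0.15,0.4],0],[[0,0,0],[0,-0.15,0.6],0],[[0,0,0],[0,-0.15,0.8],0],[[0,0,0],[0,-0.15,0.8],0]]'

```text
time: 11.23
tool_pos: [0.5058, -0.0222, 0.168]
ee_rot: [-2.822, -0.0, 1.501]
force: [-5.5, 0.5, 2.3]
grip_width: 0.0098
grasp_force: 30.0
```

Call:
play_rows --commands '[[[0,0,0],[0,0,0.1],0],[[0,0,0],[0,0,0.2],0],[[0,0,0],[0,0,0.3],0],[[0,0,0],[0,0,0.3],0],[[0,0,0],[0,0,0.3],0]]'

```text
time: 11.65
tool_pos: [0.5052, -0.0221, 0.1662]
ee_rot: [-2.822, -0.0, 1.501]
force: [-5.8, 1.2, 6.5]
grip_width: 0.0099
grasp_force: 30.0
```

Call:
play_rows --commands '[[[0,0,0],[0,0,0.05],0],[[0,0,0],[0,0,0.1],0],[[0,0,0],[0,0,0.15],0],[[0,0,0],[0,0,0.15],0],[[0,0,0],[0,0,0.15],0]]'

```text
time: 12.07
tool_pos: [0.5052, -0.022, 0.1661]
ee_rot: [-2.823, -0.001, 1.501]
force: [-6.5, 0.5, 12.1]
grip_width: 0.0096
grasp_force: 30.0
```

Call:
play_rows --commands '[[[0,0,0],[0,0,-0.1],0.05],[[0,0,0],[0,0,-0.1],0.15],[[0,0,0],[0,0,-0.1],0.3],[[0,0,0],[0,0,-0.1],0.3],[[0,0,0],[0,0,-0.1],0.3]]'

```text
time: 12.48
tool_pos: [0.5065, -0.0223, 0.1644]
ee_rot: [-2.827, -0.001, 1.502]
force: [-0.2, 0.3, 0.8]
grip_width: 0.0268
grasp_force: 0.0
```

Call:
play_rows --commands '[[[0,0,0],[0,0,-1],0.3],[[0,0,0],[0,0,-2.5],0.3],[[0,0,0],[0,0,-5],0.3],[[0,0,0],[0,0,-8],0.2],[[0,0,0],[0,0,-11],0.1]]'

```text
time: 12.9
tool_pos: [0.5408, -0.0248, 0.2714]
ee_rot: [-2.826, -0.0, 1.502]
force: [0.3, 0.0, -0.1]
grip_width: 0.0202
grasp_force: 0.0
```

Run:
```python
from h import *
print(tool()[0],get_obs()["ee_rot"])
C=cal("wrist"); im=snap("wrist"); np.savez("w4.npz",K=C[0],R=C[1],t=C[2])
a=cv2.resize(im[60:380,200:460,::-1],None,fx=1.85,fy=1.85,interpolation=cv2.INTER_CUBIC)
cv2.imwrite("pics/w4c.png",a)
```

```text
[ 0.54083321 -0.02475657  0.2714182 ] [-2.82649209e+00 -3.30943267e-04  1.50178818e+00]
```

View pics/w4c.png

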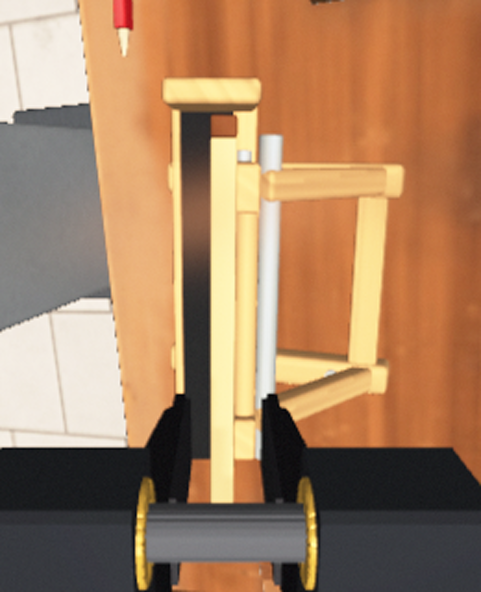

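The board leans flat against the back, with its left and right edges parallel to the bar, about 1 cm short of the stop. Next I'll push its −y edge low down with closed fingers and the tool tilted sideways.

```bash
cat >> h.py <<'E'
def ptarget(y,dn,u,phi=35):
    p,R=target(y,dn,u,L=0); return p,R*Ro.from_euler("y",phi,degrees=True)
E
python3 - <<'E'
from h import *
for a in [(-.18,.004,.16),(-.135,.004,.043),(-.09,.004,.043)]:
    t=ptarget(*a); print(a,np.round(t[0],3),rel(*t))
print(rel(*target(-.18,.004,.18,L=0)))
E
```

```text
(-0.18, 0.004, 0.16) [ 0.502 -0.202  0.205] (array([-17.94,  -0.69,   7.93]), array([ 0.54, 35.07,  0.36]))
(-0.135, 0.004, 0.043) [ 0.469 -0.155  0.094] (array([-13.42,  -0.8 ,  19.62]), array([ 0.54, 35.07,  0.36]))
(-0.09, 0.004, 0.043) [ 0.472 -0.11   0.094] (array([-8.92, -0.79, 19.62]), array([ 0.54, 35.07,  0.36]))
(array([-17.94,  -0.67,   5.93]), array([0.61, 0.08, 0.18]))
```

Call:
play_rows --commands '[[[0,5,0],[-4,0,0],0],[[0,12,0],[-8,0,0],0],[[0,19,0],[-12,-0.2,1],0],[[0,26,0],[-16,-0.4,3],0],[[0.5,33,0.3],[-18,-0.7,5],0]]'

```text
time: 13.37
tool_pos: [0.5069, -0.2071, 0.227]
ee_rot: [-2.768, -0.544, 1.296]
force: [0.3, -0.0, -1.3]
grip_width: 0.0005
grasp_force: 0.0
```

Run:
```python
from h import *
print(get_obs()["joint_pos"],tool()[0])
for a in [(-.16,.004,.12),(-.135,.004,.043)]:
    print(a,rel(*ptarget(*a)))
```

```text
[-0.64739847  0.21508371  1.65071293  0.33339105  1.83463829 -0.48294972] [ 0.50687713 -0.20707257  0.227045  ]
(-0.16, 0.004, 0.12) (array([-1.35,  0.2 ,  6.59]), array([-0.06,  1.97, -0.23]))
(-0.135, 0.004, 0.043) (array([-3.45,  0.21, 14.41]), array([-0.06,  1.97, -0.23]))
```

Call:
play_rows --commands '[[[0,1,0],[-0.5,0,3],0],[[0,2,-0.2],[-1,0.1,6],0],[[0,2,-0.2],[-2,0.2,9],0],[[0,2,-0.2],[-2.8,0.2,12],0],[[0,2,-0.2],[-3.5,0.2,14.3],0]]'

```text
time: 13.78
tool_pos: [0.4662, -0.1513, 0.0901]
ee_rot: [-2.753, -0.575, 1.283]
force: [-0.4, -0.2, -0.2]
grip_width: 0.0005
grasp_force: 0.0
```

Run:
```python
from h import *
print(get_obs()["force"],tool()[0])
for a in [(-.135,.004,.043),(-.115,.004,.043),(-.095,.004,.043)]:
    print(a,rel(*ptarget(*a)))
```

```text
[-0.40166051 -0.15057376 -0.1818404 ] [ 0.46617749 -0.1512968   0.09014074]
(-0.135, 0.004, 0.043) (array([-0.  ,  0.19, -0.54]), array([-0.56,  0.04, -0.16]))
(-0.115, 0.004, 0.043) (array([1.64, 0.2 , 0.61]), array([-0.56,  0.04, -0.16]))
(-0.095, 0.004, 0.043) (array([3.28, 0.21, 1.76]), array([-0.56,  0.04, -0.16]))
```

Call:
play_rows --commands '[[[0,0,0],[0.2,0.1,-0.3],0],[[0,0,0],[0.7,0.2,0],0],[[0,0,0],[1.2,0.2,0.3],0],[[0,0,0],[1.6,0.2,0.6],0],[[0,0,0],[1.9,0.2,0.8],0]]'

```text
time: 14.2
tool_pos: [0.4729, -0.1318, 0.0968]
ee_rot: [-2.758, -0.574, 1.286]
force: [0.3, 0.5, -0.3]
grip_width: 0.0005
grasp_force: 0.0
```

Call:
play_rows --commands '[[[0,0,0],[0.12,0,0.09],0],[[0,0,0],[0.25,0,0.17],0],[[0,0,0],[0.37,0,0.26],0],[[0,0,0],[0.5,0,0.34],0],[[0,0,0],[0.57,0,0.4],0]]'

```text
time: 14.62
tool_pos: [0.4722, -0.125, 0.0953]
ee_rot: [-2.754, -0.575, 1.283]
force: [0.8, -3.0, 2.1]
grip_width: 0.0002
grasp_force: 1.6
```

Call:
play_rows --commands '[[[0,0,0],[0.08,0,0.06],0],[[0,0,0],[0.16,0,0.11],0],[[0,0,0],[0.25,0,0.17],0],[[0,0,0],[0.33,0,0.23],0],[[0,0,0],[0.33,0,0.23],0]]'

```text
time: 15.03
tool_pos: [0.4721, -0.1205, 0.0949]
ee_rot: [-2.753, -0.575, 1.283]
force: [1.1, -3.2, 2.2]
grip_width: 0.0003
grasp_force: 1.5
```

Call:
play_rows --commands '[[[0,0,0],[0.05,0,0.03],0],[[0,0,0],[0.1,0,0.06],0],[[0,0,0],[0.15,0,0.1],0],[[0,0,0],[0.16,0,0.11],0],[[0,0,0],[0.16,0,0.11],0]]'

```text
time: 15.45
tool_pos: [0.4721, -0.1185, 0.0948]
ee_rot: [-2.753, -0.575, 1.283]
force: [0.5, -3.1, 2.6]
grip_width: 0.0005
grasp_force: 1.6
```

Call:
play_rows --commands '[[[0,0,0],[0.05,0,0.03],0],[[0,0,0],[0.1,0,0.06],0],[[0,0,0],[0.15,0,0.1],0],[[0,0,0],[0.16,0,0.11],0],[[0,0,0],[0.16,0,0.11],0]]'

```text
time: 15.87
tool_pos: [0.4723, -0.1181, 0.095]
ee_rot: [-2.754, -0.572, 1.284]
force: [-1.4, -8.4, 3.0]
grip_width: 0.0003
grasp_force: 4.3
```

Call:
play_rows --commands '[[[0,0,0],[0.05,0,0.03],0],[[0,0,0],[0.1,0,0.06],0],[[0,0,0],[0.15,0,0.1],0],[[0,0,0],[0.16,0,0.11],0],[[0,0,0],[0.16,0,0.11],0]]'

```text
time: 16.28
tool_pos: [0.4724, -0.1178, 0.0951]
ee_rot: [-2.756, -0.569, 1.285]
force: [-1.8, -13.3, 4.2]
grip_width: 0.0005
grasp_force: 7.1
```

Call:
play_rows --commands '[[[0,0,0],[-0.4,0,-0.3],0],[[0,0,0],[-1.2,0,-0.8],0],[[0,0,0],[-2.4,0,-1.7],0],[[0,0,0],[-2.6,0,-5],0],[[0,0,0],[-2.6,0,-9],0]]'

```text
time: 16.7
tool_pos: [0.4835, -0.188, 0.1479]
ee_rot: [-2.742, -0.579, 1.278]
force: [1.2, 0.0, 1.0]
grip_width: 0.0004
grasp_force: 0.0
```

Call:
play_rows --commands '[[[0,-6,0],[0,0,-3],0],[[0,-12,0],[0,0,-6],0],[[0,-19,0],[0,0,-9],0],[[0,-26,0],[3,0,-11],0],[[0,-33,0],[6,0,-13],0]]'

```text
time: 17.12
tool_pos: [0.5289, -0.2191, 0.2852]
ee_rot: [-2.817, -0.029, 1.489]
force: [0.4, -0.9, 0.4]
grip_width: 0.0006
grasp_force: 0.0
```

Run:
```python
from h import *
print(tool()[0],get_obs()["ee_rot"],get_obs()["force"])
im=snap("wrist"); 
a=cv2.resize(im[:,:,::-1],(400,300),interpolation=cv2.INTER_AREA)
w=im[100:400,180:440,::-1]; s=snap("scene")[200:320,290:440,::-1]
w=cv2.resize(w,(390,450),interpolation=cv2.INTER_CUBIC); s=cv2.resize(s,(400,320),interpolation=cv2.INTER_CUBIC)
c=np.zeros((600,800,3),np.uint8); c[:450,:390]=w; c[:320,395:795]=s; c[322:598,400:768]=cv2.resize(a,(368,276)); cv2.imwrite("pics/w5.png",c)
```

```text
[ 0.52892421 -0.2191456   0.28519047] [-2.81701511 -0.02860759  1.48873023] [ 0.39717407 -0.89267652  0.36478778]
```

View pics/w5.png

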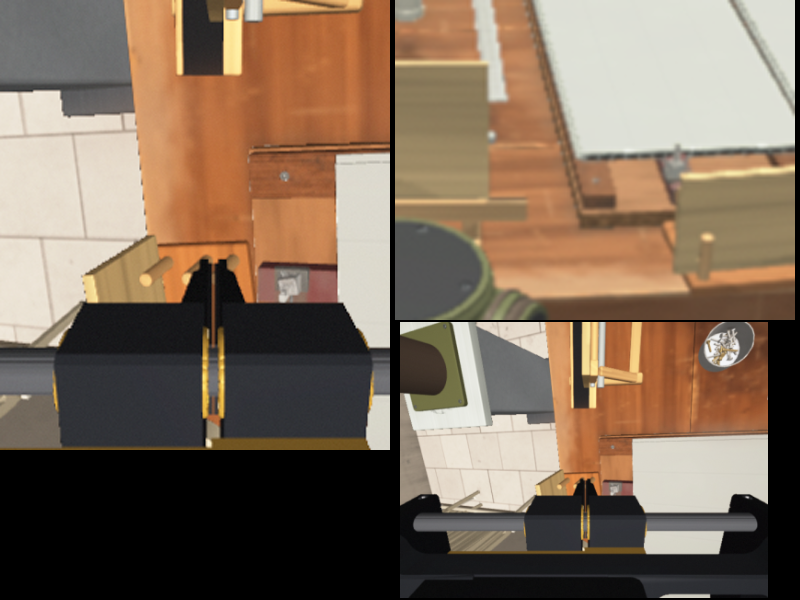

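This view misses most of the rack; the small board still stands in its slot. I'll move above the rack for one check.

Call:
play_rows --commands '[[[0,1,0],[4,0,-1],0],[[0,2,0],[8,0,-2],0],[[0,2,0],[12,0,-2],0],[[0,2,0],[16,0,-2],0],[[0,2,0],[18,0,-2],0]]'

```text
time: 17.63
tool_pos: [0.5493, -0.0362, 0.3083]
ee_rot: [-2.815, -0.069, 1.482]
force: [0.1, -0.3, 0.7]
grip_width: 0.0004
grasp_force: 0.0
```

Run:
```python
from h import *
print(tool()[0],get_obs()["ee_rot"])
C=cal("wrist"); im=snap("wrist"); np.savez("w6.npz",K=C[0],R=C[1],t=C[2])
x0,y0=200,40; s=1.8
cv2.imwrite("pics/w6.png",cv2.resize(im[y0:y0+330,x0:x0+260,::-1],None,fx=s,fy=s,interpolation=cv2.INTER_CUBIC))
# predicted board top corners & stop edges in crop pixels if seated
q=np.load("rack.npy"); a=np.radians(18); n=np.array([np.cos(a),0,-np.sin(a)]);u=np.array([np.sin(a),0,np.cos(a)])
f=lambda y,dn,h:Ro.from_euler("z",q[2]).apply(np.array([0,y,.05])-dn*n+h*u)+[q[0],q[1],0]
P=np.array([f(.1,0,.14),f(.1,.01,.14),f(-.08,0,.14),f(-.08,.01,.14),f(.1,0,.06),f(.1,.03,.06)])
print(np.round((proj(P,C)-[x0,y0])*s))
```

```text
[ 0.5492923  -0.03623017  0.30829696] [-2.81473584 -0.069015    1.4815769 ]
[[240. 130.]
 [217. 129.]
 [235. 511.]
 [215. 511.]
 [237. 152.]
 [184. 152.]]
```

View pics/w6.png

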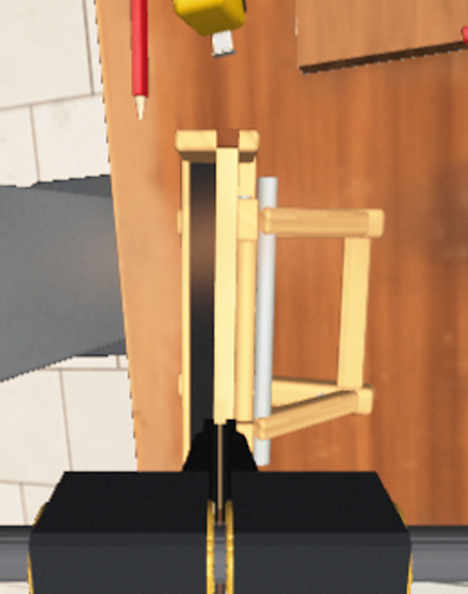

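The strip's top end sits at (216–240, 130), exactly where it should be when touching the stop. The board lies parallel against the back, so I'm handing in.

```bash
python3 -c "
from rig import *
print(finish_job())"
```

```text
the job is handed in; nothing more can be done
None
```

I handed the job in at about 18 s. The back is on its stay, and the larger board stands on the ledge, flat against the back, with its strip against the end stop. The small board was still in its slot when last seen, and I saw no contact with the other things. The hand-in call returned no verdict.

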